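# Work a stuck stopper out of a test canister

## Robot

A 6-joint arm with a two-finger parallel gripper is mounted at the origin on a cart in front of the work surface, level with it; the furniture and walls round the work are solid. World frame = base frame: x ahead of the robot, y to its left, z up, the work surface at z = 0. Lengths are in m, angles in rad, forces in N, time in s.
With the tool pointing down it reaches from about 0.35 to 0.975 m from the base axis. Payload 4.9 kg.
Tool frame: the origin (TCP) lies at the very end of the fingers, on their centre line; the grasp point (between the pads) lies 19 mm behind it; x points along the fingers, z is the direction in which the jaws open and shut, and the axes are right-handed (so a half turn about x gives the same grasp; the last joint's range is limited). The gripper opens to 85 mm and grips with 20 to 120 N. Pads are 22 mm wide; open, the fingers measure 114 mm over their backs; the gripper's body (76 mm by 85 mm) begins 54 mm behind the grasp point. The pads swing forward as they close: fully open they stand 13 mm farther back than shut.
Start: joints at [1.057, 0.053, 1.613, -0, 1.476, -0.119], TCP at [0.24, 0.577, 0.231] pointing down, gripper open.
Joint ranges: [-3.01, 3.01], [-1.01, 2.22], [0.06, 2.58], [-1.02, 4.17], [0.09, 2.62], [-3.14, 3.14]. Speed limits (rad/s): [2.57, 2.57, 3.14, 3.14, 3.14, 3.14].

## Interface

Orientations are given as a unit quaternion [w, x, y, z].
In Python, from plant import manip, vision, job gives the robot as it stands.
- The arm moves only by the tool servo_tool, never from a script. Its arguments are lists of equal length, an entry for each row: "twist": the turn, a rotation vector about the world's x, y, z in rad, a list of three; "xyz": the shift along the world's x, y, z in cm, a list of three; "fingers": the opening, from 0 (shut) to 1 (fully open). In form: {"twist": [[wx, wy, wz], ...], "xyz": [[x, y, z], ...], "fingers": [fingers, ...]}. A call has 1 to 8 rows; each row shifts and turns the commanded pose from where the row before left it; what a row does not reach is not made up. A row lasts 1/8 s, in which the tool goes at most 62.5 mm and 10.7 degrees, less where a joint would pass 70% of its speed; a pose out of reach is approached as far as the arm can. A call with a gripper value outside its range is refused whole. The fingers move at their own pace and stop on an object; the grip force is fixed at half the most. Time passes only in rows, so rows that do not move let the fingers close. It gives the time, the measured TCP pose, the force and the opening at its end, in the units of the state.
- manip.state(): the state, without advancing time (a new reading comes with each control period).
- vision.grab_frame(name): name is "scene" or "top" or "wrist"; returns the picture (400x640x3 uint8, red, green, blue); there is no depth.
- vision.get_calibration(name): a dict with "camera_matrix" (3x3 intrinsics, pixels), "k1" (the pictures are not rectified: a ray, as slopes to the right and down, at radius r is drawn at 1 + k1 r^2 times it, then the intrinsics apply), "origin" and "orientation" of the camera in the world; the wrist camera has in their place "mount" (4x4, takes a point from camera to tool coordinates, whose origin is the TCP and whose axes are the tool frame's). Camera axes: x right, y up, looking along -z (the intrinsics and any distortion apply to the point x, -y, -z); pixel columns grow to the right and rows downward; lengths in m; the calibration is good to about 2 mm. A picture is of the moment at which its call begins: read the wrist's pose just before it. get_calibration takes no time and is no camera call.
- job.job_done(): hands the job in, once; it reports no verdict.
Trained networks look in the newest picture that a camera, given by its name, has taken for a name from the list of things; names that differ only in an ending like _2 or _b are one class to them, and where a whole thing is asked for, a point or a joint stands for the part that bears it (a point fixed in the world has none). Each returns a list of dicts, best first, with "score" (0 to 1); they miss things now and then, are a little off and sometimes report something else, mostly with a low value. They report only what shows in the picture. A call takes as long as a camera call.
- vision.spot_in(camera, label): "extent" ([centre column, centre row, width, height] in pixels, round what is visible of it).
The state is a dict: "time": time; "joint_pos": joint angles; "joint_vel": joint speeds; "joint_efforts": joint torques, N m; "tool_pos": TCP position; "tool_rot": TCP orientation; "contact_force": force on the tool from outside, world axes, zero at the start; "ft_torque": the same for the moment, N m; "gripper_width": opening from 0.0 (shut) to 1.0 (fully open).
Only numpy, scipy, OpenCV 4.12 (cv2) and the standard library are available. Lean on these libraries where they do the work, as an engineer would, in place of code of your own. Each camera call takes 0.05 s, during which the arm holds its last target.

## Task

The blue-winged stopper is stuck tight in the neck of the small test canister and will not come by a straight pull: work it loose by twisting it to and fro while pulling up gently, and never let the sprung canister rise so far that the red warning band on its side shows. Then stand the stopper upright on its steel plug in the white parts dish, without dropping it, and let go. Leave the jar, the oil cup and the little grey tester where they are.

Things in the scene. Friction and masses are not known exactly. Their poses are not given: they have to be found in the camera images.
- stopper: Stopper, 52 mm tall, 0.07 kg. Origin: centre of the underside of its plug; z up along its axis. z 0 to 18 mm: round steel plug, 20 mm diameter, two black seal rings. z 18 to 22: round flange, 28 mm diameter. z 22 to 52: blue wing grip, 36 mm along its x, 16 mm thick along its y. At the start fully home, flange on the canister's mouth, plug 18 mm deep.
- wing (a point): Middle of the stopper's blue wing grip, 37 mm above the stopper's underside, axes as the stopper's. Pinch it across its 16 mm thickness (fingers closing along its y), fingertips above the flange, so not more than 14 mm below this point; a firm grip (about 45 N) holds against the twist.
- mouth (a point): Centre of the mouth (top of the brass collar, 40 mm outside, bore 22 mm), 66 mm above the bench with the canister down. The neck grips the plug with 22 to 35 N of friction at 10 mm radius: twisting takes 0.22 to 0.35 N m. Turning by a radian either way while pulling 7 to 12 N makes the plug climb 2 to 5 mm; pulled unturned it stays. The hold ends after about 14 mm, clear after 18 mm.
- canister (a joint): Height in m that the aluminium canister has been lifted in its stand: 0 = down at rest, 0.012 = upper stop. It cannot turn. It is pressed down by its weight and a spring: about 5 N lifts it off, then 1.2 N for every further mm. At 0.007 the red band on its side begins to come out of the stand's sleeve; it must never pass 0.008 (about 14.5 N of pull).
- stand: Grey service stand bolted to the bench, foot 100 x 80 x 10 mm (along its own x and y) with an aluminium guide sleeve of 54 mm diameter up to 40 mm. Origin: centre of the underside, below the canister's axis; z up.
- dish: White round parts dish fixed on the bench, 90 mm outside diameter, rim 12 mm high, about 80 mm wide inside. Origin: centre of the underside.
- dish_floor (a point): Centre of the dish's black rubber floor, 4 mm above the bench.
- jar: Bystander: round white lidded jar, 53 mm diameter, 50 mm tall, loose, between stand and dish. Origin: centre of the underside.
- oil_cup: Bystander: little round cup with red lid, 27 mm diameter, 23 mm tall, loose. Origin: centre of the underside.
- tester: Bystander: small grey box, 34 x 52 x 17 mm, loose. Origin: centre of the underside.

How it is judged:
By the outcome, as a careful person would: the job done as asked, in the order asked, and still so for the second after the job is handed in, with the robot touching nothing.
It also fails if it takes over 56 s, if anything falls off the work surface, if the arm or the gripper's body presses on something with over 40 N, if the wrist force passes 120 N, or if a joint passes its speed limit or range.

## Working session

There is one attempt and no reset: what is moved stays moved. The work goes in short steps, Python scripts to look and compute and a tool call to move; the robot and the scene stay as the last step left them, time stands still between calls to the robot, and variables do not carry over. Pictures are saved under pics/ and viewed, and the job is handed in when it is done.

Besides the shell and the picture viewer there is one more tool, called after ">>>" as name(argument=value, ...) on one line, values as JSON. servo_tool: Moves the arm, as the interface text tells. Its arguments: {"type":"object","properties":{"twist":{"type":"array","items":{"type":"array","items":{"type":"number"}}},"xyz":{"type":"array","items":{"type":"array","items":{"type":"number"}}},"fingers":{"type":"array","items":{"type":"number"}}},"required":["twist","xyz","fingers"]}

```bash
ls; mkdir -p pics; cat > h.py <<'E'
import numpy as np, cv2
from scipy.spatial.transform import Rotation as R
from plant import manip, vision, job
def rot(q): return R.from_quat([q[1],q[2],q[3],q[0]]).as_matrix()
def campose(name,st=None):
    c=vision.get_calibration(name)
    if 'mount' in c:
        st=st or manip.state(); M=np.array(c['mount']); Rt=rot(st['tool_rot'])
        return c, Rt@M[:3,:3], Rt@M[:3,3]+np.array(st['tool_pos'])
    o=np.array(c['orientation']); 
    Rm=rot(o) if o.size==4 else o.reshape(3,3)
    return c,Rm,np.array(c['origin'])
def ray(name,u,v,st=None):
    c,Rm,o=campose(name,st); K=np.array(c['camera_matrix']);k1=c['k1']
    p=cv2.undistortPoints(np.array([[[u,v]]],float),K,np.array([k1,0,0,0.]))[0,0]
    d=Rm@np.array([p[0],-p[1],-1]); return o,d/np.linalg.norm(d)
def proj(name,P,st=None):
    c,Rm,o=campose(name,st); K=np.array(c['camera_matrix']);k1=c['k1']
    q=Rm.T@(np.array(P)-o); x,y=q[0]/-q[2],-q[1]/-q[2]; f=1+k1*(x*x+y*y)
    return K[0,0]*x*f+K[0,2],K[1,1]*y*f+K[1,2]
def onz(name,u,v,z,st=None):
    o,d=ray(name,u,v,st); return o+d*(z-o[2])/d[2]
def tri(rs):
    A=np.zeros((3,3));b=np.zeros(3)
    for o,d in rs:
        P=np.eye(3)-np.outer(d,d);A+=P;b+=P@o
    x=np.linalg.solve(A,b); return x,[np.linalg.norm((np.eye(3)-np.outer(d,d))@(x-o)) for o,d in rs]
def save(name,f): 
    im=vision.grab_frame(name); cv2.imwrite('pics/'+f,im[:,:,::-1]); return im
E
python3 - <<'E'
from h import *
st=manip.state(); print(st)
for n in ['scene','top','wrist']:
    save(n,n+'0.png'); print(n,vision.get_calibration(n))
    for l in ['stopper','canister','stand','dish','jar','oil_cup','tester']:
        print(l,[(round(r['score'],2),np.round(r['extent'],0)) for r in vision.spot_in(n,l)[:2]])
E
```

```text
pics
{'time': 0.0, 'joint_pos': array([ 1.05702473e+00,  5.33205483e-02,  1.61429045e+00, -8.11175598e-06,
        1.47600682e+00, -1.19008385e-01]), 'joint_vel': array([ 0.00043238, -0.00265044, -0.00077403,  0.00099266, -0.00015574,
       -0.00152428]), 'joint_efforts': array([ 3.39170847e-04, -3.93660235e+01, -3.70183825e+01, -1.05793240e-04,
        6.68768131e-03, -2.85166003e-06]), 'tool_pos': array([0.2400665 , 0.57638027, 0.23008765]), 'tool_rot': array([ 0.58770508, -0.39256669,  0.58897988,  0.39191433]), 'contact_force': array([ 0.64211121,  0.11101374, -1.06451047]), 'ft_torque': array([ 0.0202907 , -0.06323499,  0.07363516]), 'gripper_width': 1.000912134408302}
scene {'camera_matrix': array([[501.14003746,   0.        , 317.42256298],
       [  0.        , 501.14003746, 202.52453338],
       [  0.        ,   0.        ,   1.        ]]), 'k1': -0.02968609548576794, 'origin': array([-0.2202483 , -0.58816995,  0.53853233]), 'orientation': array([ 0.76747727,  0.49843928, -0.20836383, -0.34513974])}
stopper [(0.61, array([274., 196.,  18.,  17.]))]
canister [(0.47, array([2
[... 987 characters left out ...]
7,   0.        , 320.32724139],
       [  0.        , 287.48884457, 194.72471287],
       [  0.        ,   0.        ,   1.        ]]), 'k1': -0.019035228830114072, 'mount': array([[ 1.61075526e-04,  2.92233885e-01, -9.56346867e-01,
        -1.41863979e-01],
       [-3.24801145e-04,  9.56346844e-01,  2.92233824e-01,
         7.50373150e-02],
       [ 9.99999934e-01,  2.63550840e-04,  2.48961971e-04,
        -1.72633618e-04],
       [ 0.00000000e+00,  0.00000000e+00,  0.00000000e+00,
         1.00000000e+00]])}
stopper []
canister [(0.94, array([145., 392.,  30.,  16.]))]
stand [(0.67, array([156., 379.,  50.,  43.]))]
dish []
jar []
oil_cup []
tester [(0.89, array([242., 337.,  20.,  18.]))]
```

```bash
python3 - <<'E'
from h import *
D={'stopper':((274,196),(278,219)),'stand':((275,223),(278,225)),'dish':((383,248),(386,202)),'jar':((331,229),(331,207)),'tester':((230,211),(217,227))}
for k,(a,b) in D.items():
    print(k,*tri([ray('scene',*a),ray('top',*b)]))
print('cup',onz('scene',440,281,.012))
a=cv2.imread('pics/scene0.png')[150:310,190:490]; cv2.imwrite('pics/sc_z.png',cv2.resize(a,None,fx=2.6,fy=2.6,interpolation=2))
a=cv2.imread('pics/top0.png')[150:270,190:430]; cv2.imwrite('pics/top_z.png',cv2.resize(a,None,fx=3.3,fy=3.3,interpolation=2))
print(rot(manip.state()['tool_rot']))
E
```

```text
stopper [0.46316217 0.18409711 0.08736784] [np.float64(0.00017277046392263123), np.float64(0.00017277046392270466)]
stand [0.46221154 0.19013813 0.01771163] [np.float64(0.003098356405867561), np.float64(0.0030983564058676425)]
dish [ 0.53818086 -0.06387715  0.01248164] [np.float64(0.0007238941985409956), np.float64(0.0007238941985410982)]
jar [0.51601379 0.06654842 0.02156024] [np.float64(0.00355321635145054), np.float64(0.003553216351450516)]
tester [0.44680045 0.33830975 0.00905255] [np.float64(0.003858945035647292), np.float64(0.0038589450356473058)]
cup [ 0.50566506 -0.21644155  0.012     ]
[[-3.06366735e-08 -9.23091197e-01  3.84581126e-01]
 [ 2.88708786e-06  3.84581126e-01  9.23091197e-01]
 [-1.00000000e+00  1.13859995e-06  2.65326310e-06]]
```

View pics/sc_z.png

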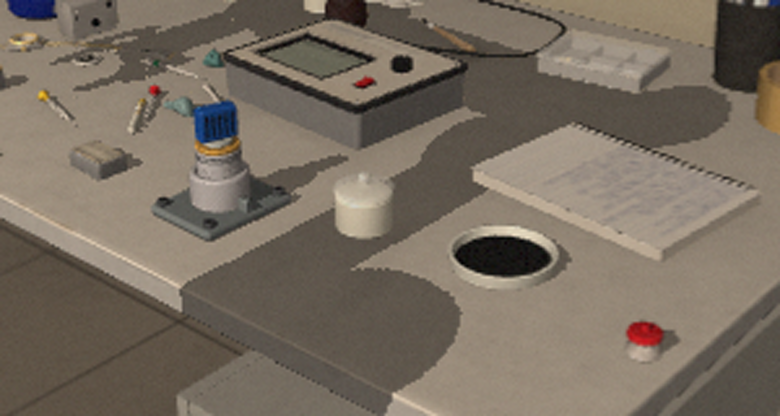

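View pics/top_z.png

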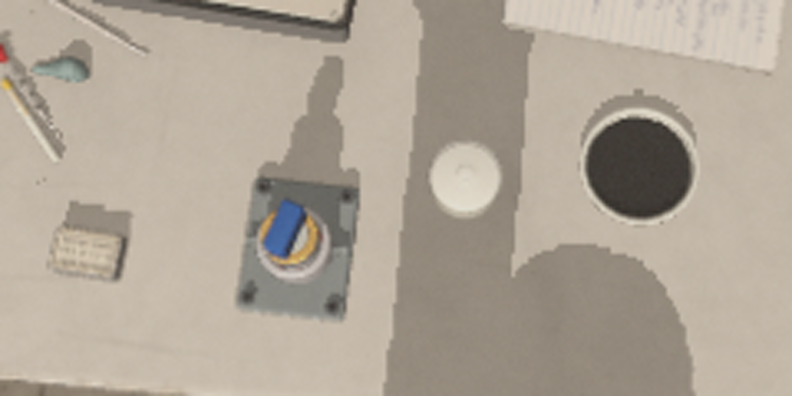

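View pics/wrist0.png

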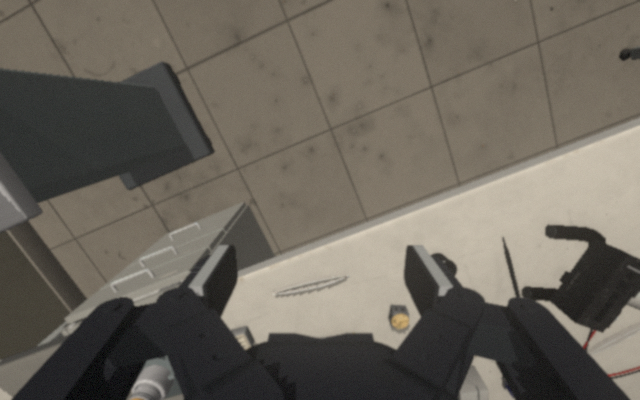

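```bash
cat >> h.py <<'E'
def bluerect(im,box=None):
    h=cv2.cvtColor(im,cv2.COLOR_RGB2HSV); m=cv2.inRange(h,(105,120,40),(125,255,255))
    if box is not None:
        mm=np.zeros_like(m);x,y,w,hh=[int(t) for t in box];mm[y:y+hh,x:x+w]=m[y:y+hh,x:x+w];m=mm
    n,l,s,c=cv2.connectedComponentsWithStats(m); i=1+np.argmax(s[1:,4])
    cn=np.argwhere(l==i)[:,::-1].astype(np.float32)
    return cv2.boxPoints(cv2.minAreaRect(cn)),s[i]
E
python3 - <<'E'
from h import *
im=cv2.imread('pics/top0.png')[:,:,::-1].copy()
b,s=bluerect(im,(255,195,45,45)); print(b,s)
P=np.array([onz('top',*p,0.1) for p in b]); print(P, P.mean(0))
for i in range(4):
    d=P[(i+1)%4]-P[i]; print(np.linalg.norm(d),np.degrees(np.arctan2(d[1],d[0])))
E
```

```text
[[269.47424 224.433  ]
 [275.70105 210.42268]
 [281.5464  213.02061]
 [275.31958 227.03093]] [271 211  11  16  97]
[[0.44753498 0.19969571 0.1       ]
 [0.47950679 0.18956999 0.1       ]
 [0.47480307 0.176173   0.1       ]
 [0.44292462 0.18638804 0.1       ]] [0.46119237 0.18795669 0.1       ]
0.033536946340804466 -17.573404020892323
0.014198737364996163 -109.34632486625564
0.03347510811070753 162.23262465974676
0.014083666287743242 70.89164442521117
```

>>> servo_tool(twist=[[0,0,0],[0,0,0],[0,0,0],[0,0,0],[0,0,0],[0,0,0],[0,0,0],[0,0,0]], xyz=[[1.4,-2.4,0],[1.4,-2.4,0],[1.4,-2.4,0],[1.4,-2.4,0],[1.4,-2.4,0],[1.4,-2.4,0],[1.4,-2.4,0],[1.4,-2.4,0]], fingers=[1,1,1,1,1,1,1,1])

```text
time: 2.2
tool_pos: [0.3528, 0.3841, 0.2315]
tool_rot: [0.588, -0.392, 0.588, 0.392]
contact_force: [-0.0, 0.2, -0.6]
gripper_width: 0.999
```

>>> servo_tool(twist=[[0,0,0],[0,0,0],[0,0,0],[0,0,0],[0,0,0],[0,0,0],[0,0,0],[0,0,0]], xyz=[[1.35,-2.45,-0.4],[1.35,-2.45,-0.4],[1.35,-2.45,-0.4],[1.35,-2.45,-0.4],[1.35,-2.45,-0.4],[1.35,-2.45,-0.4],[1.35,-2.45,-0.4],[1.35,-2.45,-0.4]], fingers=[1,1,1,1,1,1,1,1])

```text
time: 3.2
tool_pos: [0.4608, 0.1881, 0.1994]
tool_rot: [0.589, -0.392, 0.588, 0.392]
contact_force: [0.2, 0.4, -0.6]
gripper_width: 0.999
```

```bash
python3 - <<'E'
from h import *
st=manip.state(); im=save('wrist','w1.png'); print(st['tool_pos'],st['joint_pos'])
b,s=bluerect(im,(220,100,200,250)); print(b,s)
P=np.array([onz('wrist',*p,0.1,st) for p in b]); print(P, P.mean(0))
for l in ['stopper','canister','stand','dish','jar']:
  print(l,[(round(r['score'],2),np.round(r['extent'],0)) for r in vision.spot_in('wrist',l)[:2]])
E
```

```text
[0.46080566 0.18807485 0.19935586] [ 2.37855649e-01 -2.37812840e-01  1.93791208e+00  1.81677442e-05
  1.44103729e+00 -9.38077795e-01]
[[312.12415 174.48969]
 [327.26898 173.2276 ]
 [330.64142 213.69656]
 [315.49658 214.95865]] [313 174  18  41 597]
[[0.44004506 0.18887575 0.1       ]
 [0.44402748 0.2013012  0.1       ]
 [0.47948749 0.1900656  0.1       ]
 [0.47537795 0.17707802 0.1       ]] [0.45973449 0.18933014 0.1       ]
stopper [(0.65, array([323., 195.,  28.,  44.]))]
canister [(0.79, array([324., 181.,  42.,  45.]))]
stand [(0.94, array([321., 172.,  88.,  98.]))]
dish [(0.7, array([168., 285.,  47.,  37.]))]
jar [(0.93, array([254., 255.,  39.,  52.]))]
```

View pics/w1.png

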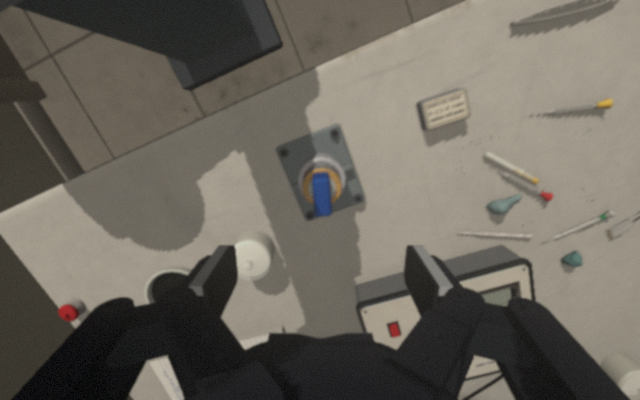

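>>> servo_tool(twist=[[0,0,0.07],[0,0,0],[0,0,0],[0,0,0],[0,0,0],[0,0,0],[0,0,0],[0,0,0]], xyz=[[-0.05,0.1,-1],[0,0,-2],[0,0,-2],[0,0,-2],[0,0,-2],[0,0,-2],[0,0,-1],[0,0,0]], fingers=[1,1,1,1,1,1,1,1])

```text
time: 4.5
tool_pos: [0.4589, 0.1898, 0.0779]
tool_rot: [0.573, -0.412, 0.575, 0.413]
contact_force: [-0.2, -0.1, -0.3]
gripper_width: 1.001
```

```bash
python3 - <<'E'
from h import *
st=manip.state(); im=save('wrist','w2.png'); print(st['tool_pos'],st['contact_force'],st['ft_torque'])
save('scene','s2.png'); a=cv2.imread('pics/s2.png')[120:280,200:400]; cv2.imwrite('pics/s2z.png',cv2.resize(a,None,fx=3.7,fy=3.7,interpolation=2))
save('top','t2.png')
b,s=bluerect(im,(220,100,200,250)); print(b,s)
P=np.array([onz('wrist',*p,0.1,st) for p in b]); print(P, P.mean(0))
E
```

```text
[0.45891082 0.18979051 0.07792764] [-0.21542724 -0.05753661 -0.25019316] [-0.04801867  0.01366643 -0.00520813]
[[308. 224.]
 [338. 224.]
 [338. 305.]
 [308. 305.]] [ 308  224   31   82 2118]
[[0.4337769  0.19224599 0.1       ]
 [0.43808286 0.20504107 0.1       ]
 [0.47933648 0.1919695  0.1       ]
 [0.47460609 0.17789374 0.1       ]] [0.45645058 0.19178757 0.1       ]
```

View pics/w2.png

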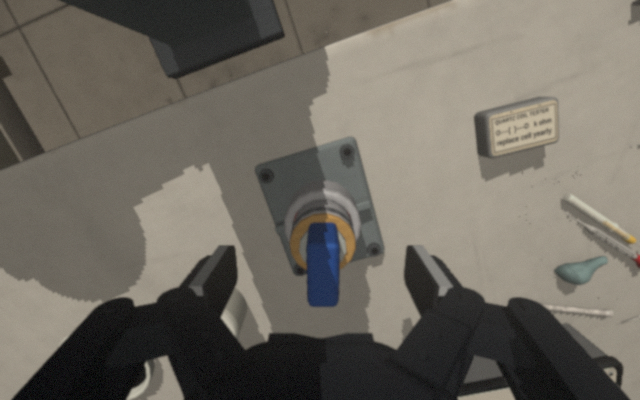

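View pics/s2z.png

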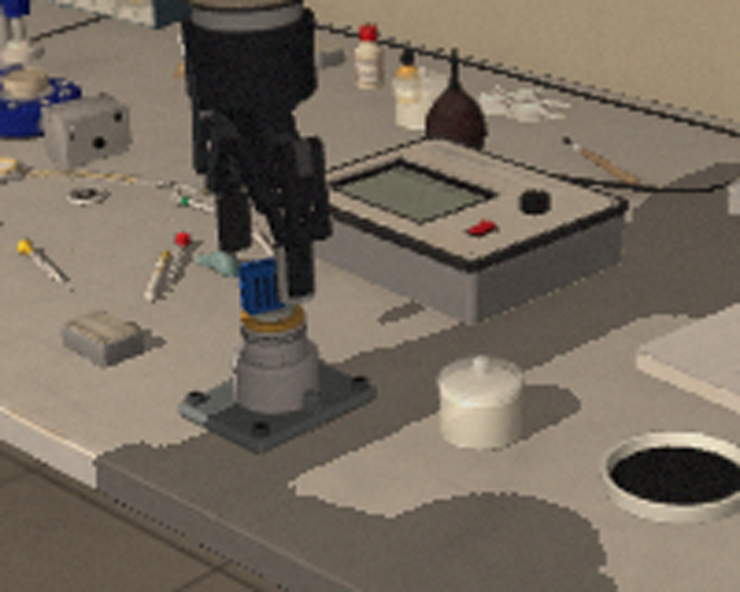

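>>> servo_tool(twist=[[0,0,0],[0,0,0],[0,0,0],[0,0,0],[0,0,0],[0,0,0],[0,0,0],[0,0,0]], xyz=[[0.15,-0.05,-0.35],[0,0,0],[0,0,0],[0,0,0],[0,0,0],[0,0,0],[0,0,0],[0,0,0]], fingers=[1,1,0.4,0.25,0,0,0,0])

```text
time: 5.65
tool_pos: [0.4615, 0.1896, 0.076]
tool_rot: [0.574, -0.413, 0.574, 0.413]
contact_force: [0.1, 1.6, 1.0]
gripper_width: 0.172
```

```bash
python3 - <<'E'
from h import *
st=manip.state(); im=save('wrist','w3.png'); print(st['tool_pos'],st['contact_force'],st['ft_torque'],st['gripper_width'],st['joint_pos'])
E
```

```text
[0.46152588 0.18955765 0.07598498] [0.09921466 1.58307585 0.95036104] [ 0.07955435 -0.00075204 -0.00050877] 0.1721251418150493 [ 2.40333726e-01 -9.97725603e-02  2.03500038e+00  2.06727346e-04
  1.20594726e+00 -1.00575303e+00]
```

View pics/w3.png

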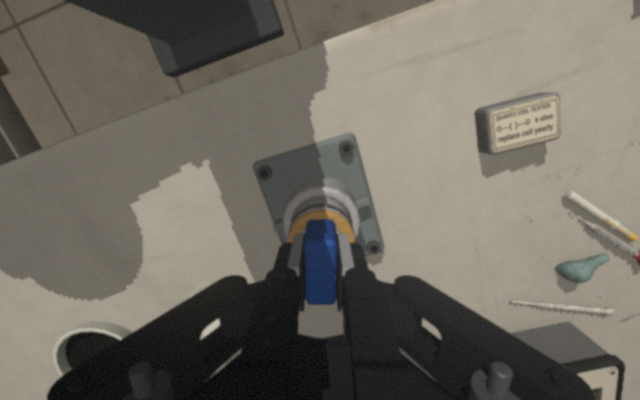

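>>> servo_tool(twist=[[0,0,0],[0,0,0],[0,0,0],[0,0,0]], xyz=[[0,0,0.1],[0,0,0.1],[0,0,0],[0,0,0]], fingers=[0,0,0,0])

```text
time: 6.2
tool_pos: [0.4615, 0.1895, 0.077]
tool_rot: [0.575, -0.413, 0.574, 0.413]
contact_force: [4.8, 2.4, -7.5]
gripper_width: 0.17
```

>>> servo_tool(twist=[[0,0,0.18],[0,0,0.18],[0,0,0.18],[0,0,0.18]], xyz=[[0,0,0.1],[0,0,0.03],[0,0,0.03],[0,0,0.03]], fingers=[0,0,0,0])

```text
time: 6.7
tool_pos: [0.4612, 0.1889, 0.0786]
tool_rot: [-0.39, 0.59, -0.391, -0.589]
contact_force: [4.9, -1.0, -6.4]
gripper_width: 0.172
```

```bash
python3 - <<'E'
from h import *
st=manip.state(); print(st['tool_pos'],st['contact_force'],st['ft_torque'],st['gripper_width'],st['joint_pos'][5])
Rm=rot(st['tool_rot']);print(np.degrees(np.arctan2(Rm[1,2],Rm[0,2])),Rm[:,0])
save('scene','s4.png'); a=cv2.imread('pics/s4.png')[150:250,230:330]; cv2.imwrite('pics/s4z.png',cv2.resize(a,None,fx=6,fy=6,interpolation=2))
E
```

```text
[0.46123363 0.18887342 0.07863982] [ 4.89657627 -1.04068409 -6.44134079] [-0.03861087 -0.82443994 -0.11009656] 0.17231183057210453 -1.731362317288139
112.95908397308878 [ 5.11989863e-05 -9.80919081e-04 -9.99999518e-01]
```

View pics/s4z.png

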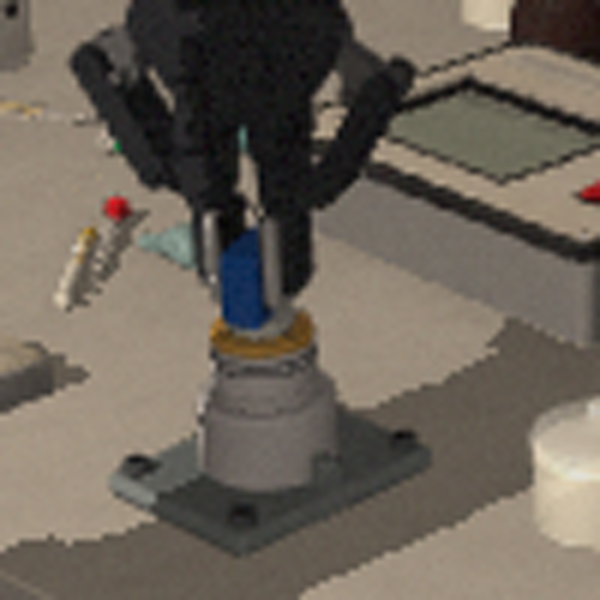

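>>> servo_tool(twist=[[0,0,-0.18],[0,0,-0.18],[0,0,-0.18],[0,0,-0.18]], xyz=[[0.03,0,0.12],[0,0,0.07],[0,0,0.05],[0,0,0.05]], fingers=[0,0,0,0])

```text
time: 7.25
tool_pos: [0.4613, 0.1895, 0.0815]
tool_rot: [0.576, -0.41, 0.576, 0.41]
contact_force: [4.3, 2.6, -7.9]
gripper_width: 0.171
```

```bash
cat > s.py <<'E'
from h import *
st=manip.state(); print(st['time'],st['tool_pos'],st['contact_force'],st['ft_torque'],st['gripper_width'],st['joint_pos'][5])
Rm=rot(st['tool_rot']);print(np.degrees(np.arctan2(Rm[1,2],Rm[0,2])),Rm[:,0])
E
python3 s.py
```

```text
7.25 [0.46126597 0.1894963  0.08154058] [ 4.32618266  2.58751266 -7.94576499] [ 0.50982738 -0.75318479  0.11118882] 0.17093768541989332 -0.9977705735390112
70.91474777051882 [-5.37387438e-04  4.43434502e-04 -9.99999757e-01]
```

>>> servo_tool(twist=[[0,0,-0.18],[0,0,-0.18],[0,0,-0.18],[0,0,-0.18]], xyz=[[0,0,0.08],[0,0,0.07],[0,0,0.06],[0,0,0.06]], fingers=[0,0,0,0])

```text
time: 7.75
tool_pos: [0.4619, 0.1903, 0.0846]
tool_rot: [0.684, -0.18, 0.683, 0.182]
contact_force: [5.9, 6.3, -8.8]
gripper_width: 0.176
```

```bash
python3 s.py
```

```text
7.75 [0.46186484 0.19028035 0.08455576] [ 5.92750518  6.26457858 -8.77162373] [ 1.00505407 -1.03723851  0.1309811 ] 0.17551093985017685 -0.27780550904302176
29.653530289109927 [ 0.00119623  0.00245727 -0.99999627]
```

>>> servo_tool(twist=[[0,0,0.18],[0,0,0.18],[0,0,0.18],[0,0,0.18]], xyz=[[0.02,0.02,0.08],[0,0,0.07],[0,0,0.06],[0,0,0.06]], fingers=[0,0,0,0])

```text
time: 8.25
tool_pos: [0.4611, 0.1897, 0.0867]
tool_rot: [0.573, -0.413, 0.574, 0.414]
contact_force: [3.2, 2.5, -7.7]
gripper_width: 0.177
```

```bash
python3 s.py
```

```text
8.25 [0.46113373 0.18974639 0.08673569] [ 3.24956849  2.45582928 -7.70403341] [ 0.31197595 -0.60991835 -0.11681819] 0.17748316106616882 -1.0086551171914309
71.55248913521442 [-1.40622275e-03  5.83692921e-04 -9.99998841e-01]
```

>>> servo_tool(twist=[[0,0,0.18],[0,0,0.18],[0,0,0.18],[0,0,0.18]], xyz=[[0,0,0.09],[0,0,0.07],[0,0,0.06],[0,0,0.06]], fingers=[0,0,0,0])

```text
time: 8.75
tool_pos: [0.4613, 0.189, 0.0894]
tool_rot: [0.391, -0.589, 0.392, 0.589]
contact_force: [4.5, -0.9, -8.0]
gripper_width: 0.174
```

```bash
python3 s.py; python3 - <<'E'
from h import *
save('scene','s5.png'); a=cv2.imread('pics/s5.png')[150:250,230:330]; cv2.imwrite('pics/s5z.png',cv2.resize(a,None,fx=6,fy=6,interpolation=2))
E
```

```text
8.75 [0.46130403 0.1889767  0.08942449] [ 4.45922084 -0.89908407 -8.01752338] [-0.18935988 -0.78438813 -0.10715511] 0.17427268402715254 -1.728623549312399
112.8130508002338 [-0.00104297 -0.00129782 -0.99999861]
```

View pics/s5z.png

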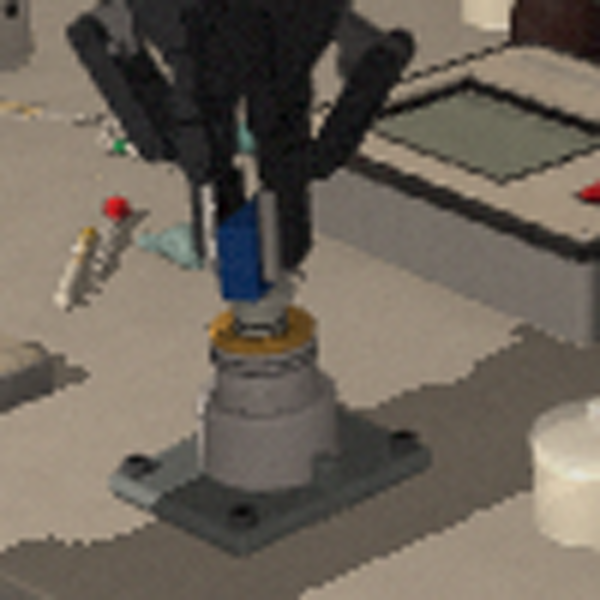

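>>> servo_tool(twist=[[0,0,-0.18],[0,0,-0.18],[0,0,-0.18],[0,0,-0.18]], xyz=[[0.02,0,0.08],[0,0,0.07],[0,0,0.06],[0,0,0.05]], fingers=[0,0,0,0])

```text
time: 9.3
tool_pos: [0.4617, 0.1896, 0.0937]
tool_rot: [0.576, -0.409, 0.577, 0.41]
contact_force: [-0.6, 0.4, -0.3]
gripper_width: 0.175
```

```bash
python3 s.py
```

```text
9.3 [0.4616886  0.18956738 0.09371167] [-0.56589343  0.41598535 -0.26861842] [0.07075392 0.00367745 0.02417032] 0.1751239740163993 -0.9951353636860096
70.78311055822172 [-1.34578779e-03 -1.92324560e-04 -9.99999076e-01]
```

>>> servo_tool(twist=[[0,0,0],[0,0,0],[0,0,0],[0,0,0],[0,0,0],[0,0,0],[0,0,0],[0,0,0]], xyz=[[0,0,0.2],[0,0,0.4],[0,0,0.6],[0,0,0.8],[0,0,1],[0,0,1],[0,0,1],[0,0,1]], fingers=[0,0,0,0,0,0,0,0])

```text
time: 10.3
tool_pos: [0.4621, 0.1896, 0.1542]
tool_rot: [0.574, -0.413, 0.574, 0.413]
contact_force: [0.1, -0.5, -0.7]
gripper_width: 0.173
```

```bash
python3 s.py; python3 - <<'E'
from h import *
st=manip.state();save('wrist','w6.png');
for l in ['dish','jar','stopper']:
  print(l,[(round(r['score'],2),np.round(r['extent'],0),onz('wrist',*r['extent'][:2],.008,st)) for r in vision.spot_in('wrist',l)[:2]])
save('scene','s6.png'); a=cv2.imread('pics/s6.png')[130:290,230:430]; cv2.imwrite('pics/s6z.png',cv2.resize(a,None,fx=3.7,fy=3.7,interpolation=2))
E
```

```text
10.3 [0.46212271 0.189609   0.15419198] [ 0.12797373 -0.50549651 -0.72008662] [ 0.03758337 -0.02094438 -0.02327516] 0.17286957182507973 -1.005713455748625
71.38859702441242 [ 1.85523660e-04  5.04055197e-05 -9.99999982e-01]
dish [(0.65, array([147., 306.,  74.,  58.]), array([ 0.5403759 , -0.05628111,  0.008     ]))]
jar [(0.59, array([231., 265.,  50.,  46.]), array([0.52164614, 0.06256138, 0.008     ]))]
stopper [(0.7, array([322., 262.,  35.,  90.]), array([0.55045921, 0.1613836 , 0.008     ]))]
```

View pics/s6z.png

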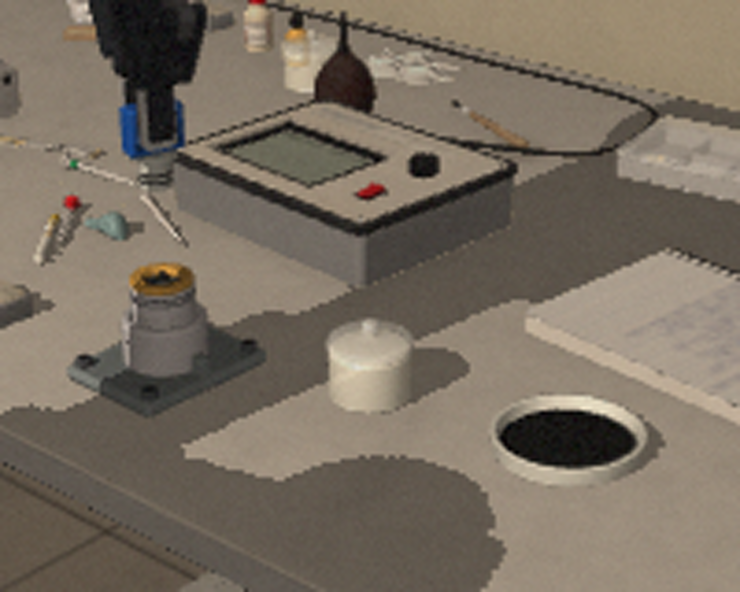

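View pics/w6.png

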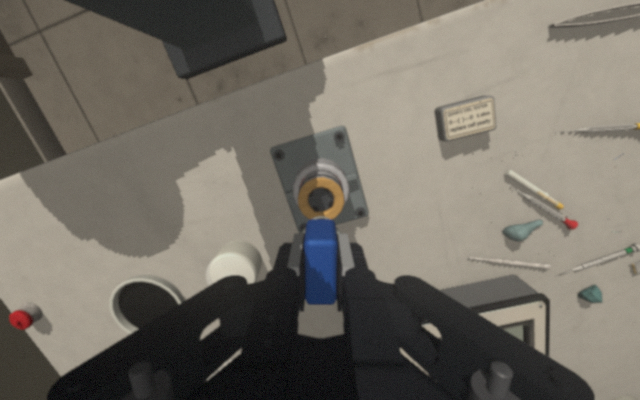

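>>> servo_tool(twist=[[0,0,0],[0,0,0],[0,0,0],[0,0,0],[0,0,0],[0,0,0],[0,0,0],[0,0,0]], xyz=[[0.2,-0.7,0],[0.4,-1.3,0],[0.5,-1.7,0],[0.5,-1.7,0],[0.5,-1.7,0],[0.5,-1.7,0],[0.5,-1.7,0],[0.5,-1.7,0]], fingers=[0,0,0,0,0,0,0,0])

```text
time: 11.55
tool_pos: [0.4984, 0.0664, 0.1534]
tool_rot: [0.574, -0.413, 0.574, 0.413]
contact_force: [0.3, -0.6, -1.5]
gripper_width: 0.176
```

>>> servo_tool(twist=[[0,0,0],[0,0,0],[0,0,0],[0,0,0],[0,0,0],[0,0,0],[0,0,0],[0,0,0]], xyz=[[0.5,-1.7,0],[0.5,-1.7,0],[0.5,-1.7,0],[0.5,-1.7,0],[0.5,-1.7,0],[0.5,-1.7,0],[0.5,-1.7,0],[0.3,-0.9,0]], fingers=[0,0,0,0,0,0,0,0])

```text
time: 12.55
tool_pos: [0.5364, -0.0616, 0.1534]
tool_rot: [0.574, -0.412, 0.574, 0.412]
contact_force: [0.4, -0.1, -0.7]
gripper_width: 0.175
```

```bash
python3 s.py; python3 - <<'E'
from h import *
st=manip.state();save('wrist','w7.png');
for l in ['dish','jar','stopper']:
  print(l,[(round(r['score'],2),np.round(r['extent'],0),onz('wrist',*r['extent'][:2],.008,st)) for r in vision.spot_in('wrist',l)[:2]])
save('scene','s7.png'); a=cv2.imread('pics/s7.png')[130:290,270:470]; cv2.imwrite('pics/s7z.png',cv2.resize(a,None,fx=3.7,fy=3.7,interpolation=2))
E
```

```text
12.55 [ 0.53639119 -0.06155063  0.15337689] [ 0.36179575 -0.14799236 -0.71956247] [ 0.02916499  0.01363428 -0.02486672] 0.17546939784295956 -1.4973227523497596
71.34307749433837 [-6.22659827e-05  6.40568704e-05 -9.99999996e-01]
dish [(0.87, array([327., 188.,  89.,  85.]), array([ 0.54404709, -0.05682261,  0.008     ]))]
jar [(0.88, array([451., 130.,  65.,  59.]), array([0.52636609, 0.07726342, 0.008     ]))]
stopper [(0.78, array([320., 263.,  36.,  90.]), array([ 0.62418312, -0.0913501 ,  0.008     ]))]
```

View pics/s7z.png

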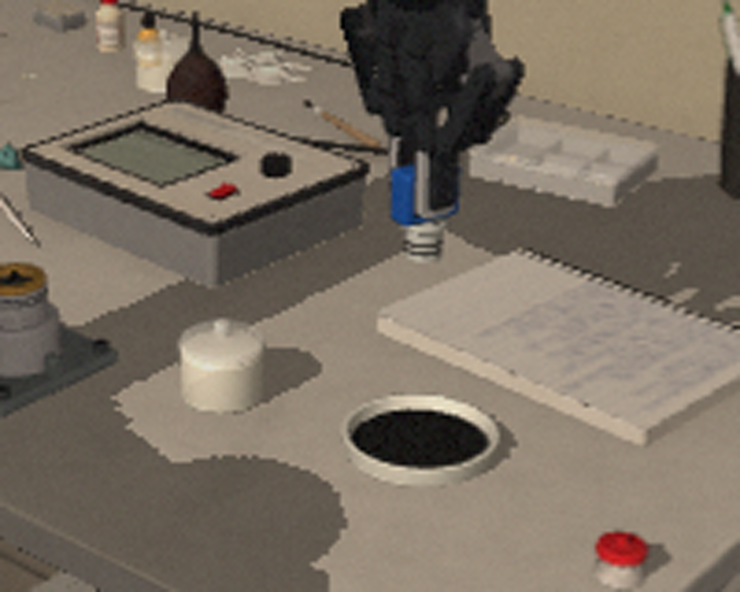

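View pics/w7.png

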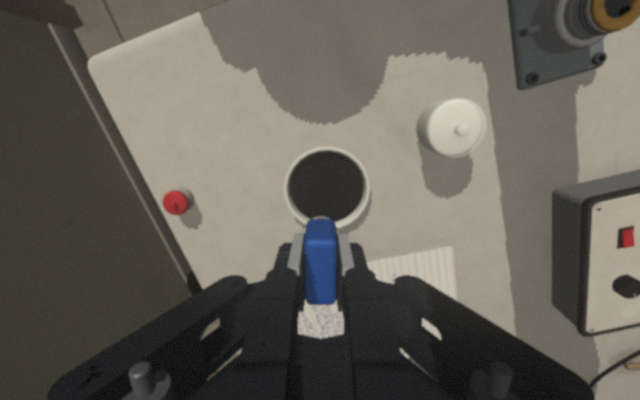

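>>> servo_tool(twist=[[0,0,0],[0,0,0],[0,0,0],[0,0,0],[0,0,0],[0,0,0],[0,0,0],[0,0,0]], xyz=[[0.3,0,-1],[0,0,-1.8],[0,0,-1.8],[0,0,-1.8],[0,0,-1.8],[0,0,-1.4],[0,0,-0.9],[0,0,-0.5]], fingers=[0,0,0,0,0,0,0,0])

```text
time: 13.8
tool_pos: [0.5391, -0.0604, 0.0429]
tool_rot: [0.574, -0.413, 0.574, 0.413]
contact_force: [-0.1, -0.4, -0.7]
gripper_width: 0.172
```

```bash
python3 s.py; python3 - <<'E'
from h import *
st=manip.state()
save('scene','s8.png'); a=cv2.imread('pics/s8.png')[180:280,320:450]; cv2.imwrite('pics/s8z.png',cv2.resize(a,None,fx=5.8,fy=5.8,interpolation=2))
p=st['tool_pos'].copy(); p[2]-=.028; print(proj('scene',p))
E
```

```text
13.8 [ 0.53908378 -0.06041281  0.04292924] [-0.14461904 -0.37781916 -0.73452707] [ 0.04251692 -0.00408102  0.03280821] 0.17151667711978652 -1.4947713327070415
71.38771439198422 [-1.97636007e-04  5.62424160e-05 -9.99999979e-01]
(np.float64(382.27262275979973), np.float64(246.19848483459342))
```

View pics/s8z.png

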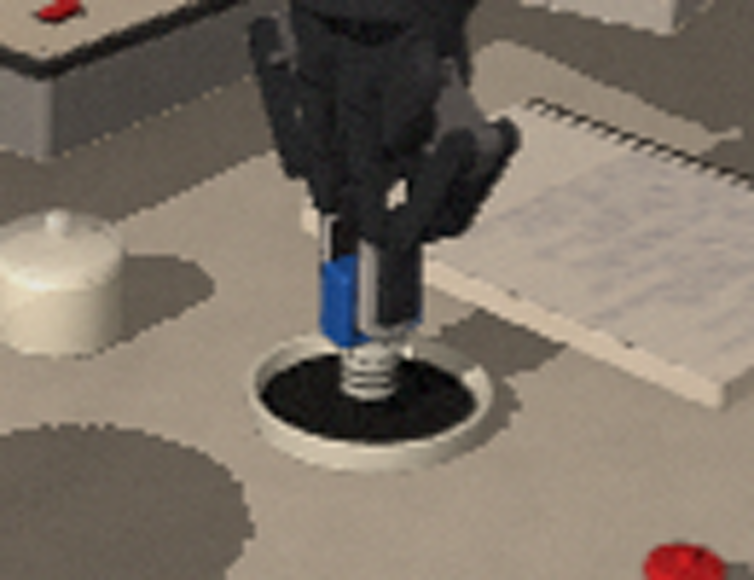

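>>> servo_tool(twist=[[0,0,0],[0,0,0],[0,0,0],[0,0,0],[0,0,0]], xyz=[[0,0,-0.3],[0,0,-0.3],[0,0,-0.2],[0,0,0],[0,0,0]], fingers=[0,0,0,0,0])

```text
time: 14.48
tool_pos: [0.5392, -0.0604, 0.0355]
tool_rot: [0.574, -0.413, 0.574, 0.413]
contact_force: [-0.3, 0.6, -1.0]
gripper_width: 0.174
```

>>> servo_tool(twist=[[0,0,0],[0,0,0]], xyz=[[0,0,-0.1],[0,0,0]], fingers=[0,0])

```text
time: 14.72
tool_pos: [0.539, -0.0604, 0.0344]
tool_rot: [0.574, -0.413, 0.574, 0.413]
contact_force: [-0.5, -0.5, -0.6]
gripper_width: 0.174
```

>>> servo_tool(twist=[[0,0,0],[0,0,0]], xyz=[[0,0,-0.1],[0,0,0]], fingers=[0,0])

```text
time: 14.98
tool_pos: [0.539, -0.0604, 0.0333]
tool_rot: [0.574, -0.413, 0.574, 0.413]
contact_force: [0.3, 0.5, -1.2]
gripper_width: 0.172
```

>>> servo_tool(twist=[[0,0,0],[0,0,0]], xyz=[[0,0,-0.1],[0,0,0]], fingers=[0,0])

```text
time: 15.22
tool_pos: [0.539, -0.0604, 0.0323]
tool_rot: [0.574, -0.413, 0.574, 0.413]
contact_force: [-0.2, -0.5, -1.5]
gripper_width: 0.175
```

>>> servo_tool(twist=[[0,0,0],[0,0,0]], xyz=[[0,0,-0.05],[0,0,0]], fingers=[0,0])

```text
time: 15.48
tool_pos: [0.5392, -0.0604, 0.0322]
tool_rot: [0.574, -0.413, 0.574, 0.413]
contact_force: [-1.4, 0.6, 1.9]
gripper_width: 0.172
```

>>> servo_tool(twist=[[0,0,0],[0,0,0],[0,0,0],[0,0,0],[0,0,0],[0,0,0]], xyz=[[0,0,0],[0,0,0],[0,0,0],[0,0,0],[0,0,0],[0,0,0]], fingers=[0.2,0.25,0.35,0.5,0.6,0.6])

```text
time: 16.23
tool_pos: [0.5391, -0.0604, 0.0319]
tool_rot: [0.574, -0.413, 0.574, 0.413]
contact_force: [0.0, 0.4, -0.0]
gripper_width: 0.604
```

```bash
python3 s.py; python3 - <<'E'
from h import *
save('wrist','w9.png')
save('scene','s9.png'); a=cv2.imread('pics/s9.png')[180:280,320:450]; cv2.imwrite('pics/s9z.png',cv2.resize(a,None,fx=5.8,fy=5.8,interpolation=2))
E
```

```text
16.225 [ 0.53907475 -0.06039147  0.0318937 ] [ 0.04058012  0.40921347 -0.04087691] [ 0.02809389  0.03546131 -0.0066215 ] 0.6041458090290776 -1.4947606947170748
71.38956624284165 [-2.06188498e-05  2.26001864e-06 -1.00000000e+00]
```

View pics/s9z.png

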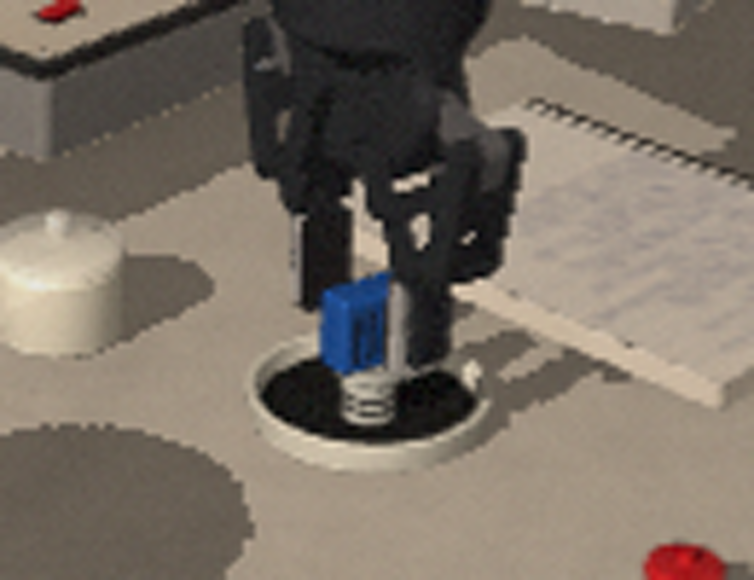

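View pics/w9.png

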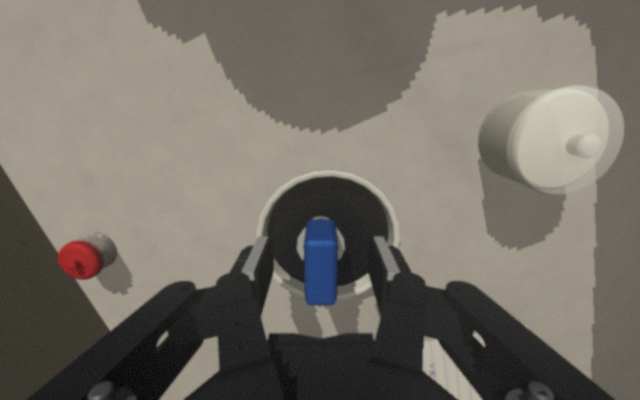

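Standing free. Retreat straight up.

>>> servo_tool(twist=[[0,0,0],[0,0,0],[0,0,0],[0,0,0],[0,0,0],[0,0,0],[0,0,0],[0,0,0]], xyz=[[0,0,0.5],[0,0,1],[0,0,2],[0,0,2],[0,0,2.5],[0,0,2.5],[0,0,2.5],[0,0,0]], fingers=[0.6,0.6,0.6,0.6,0.6,0.6,0.6,0.6])

```text
time: 17.32
tool_pos: [0.5411, -0.0609, 0.1661]
tool_rot: [0.576, -0.415, 0.573, 0.411]
contact_force: [0.3, 0.2, 0.7]
gripper_width: 0.601
```

```bash
python3 s.py; python3 - <<'E'
from h import *
save('scene','s10.png'); a=cv2.imread('pics/s10.png')[150:310,190:490]; cv2.imwrite('pics/s10z.png',cv2.resize(a,None,fx=2.6,fy=2.6,interpolation=2))
for l in ['stopper','canister','stand','dish','jar','oil_cup','tester']:
        print(l,[(round(r['score'],2),np.round(r['extent'],0)) for r in vision.spot_in('scene',l)[:2]])
E
```

```text
17.325 [ 0.54111149 -0.06088746  0.16605713] [0.30131729 0.17040599 0.67245806] [ 0.03487347 -0.00482725 -0.00039827] 0.6007991111803944 -1.4947439378372003
71.39198259166653 [ 0.00694302 -0.00179387 -0.99997429]
stopper [(0.93, array([387., 240.,  14.,  29.]))]
canister [(0.83, array([276., 210.,  21.,  17.]))]
stand [(0.71, array([275., 221.,  53.,  40.])), (0.47, array([273., 210.,  20.,  21.]))]
dish []
jar [(0.7, array([332., 229.,  28.,  28.])), (0.32, array([275., 210.,  19.,  19.]))]
oil_cup [(0.55, array([439., 282.,  10.,  12.])), (0.2, array([383., 250.,  40.,  22.]))]
tester [(0.62, array([227., 212.,  26.,  17.]))]
```

View pics/s10z.png

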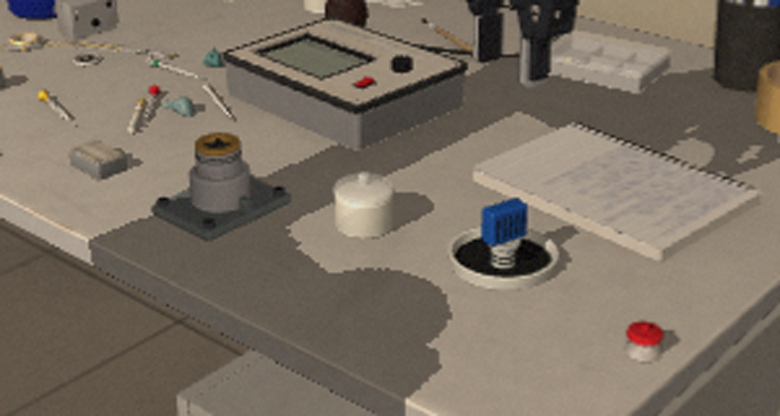

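The stopper stands upright in the dish at zoomed pixel (504, 235). The jar at (364, 205), the cup at (645, 340) and the tester at (99, 159) are where they were at the start.

```bash
python3 -c "
from plant import job
print(job.job_done())"
```

```text
the job is handed in; nothing more can be done
None
```

I worked the stopper loose, stood it on its plug in the middle of the dish, let go, and handed the job in at about 17 s.

- **Freeing it:** I pinched the wing across its thickness and twisted it to and fro about 0.7 rad each way. The readings I took between moves showed an upward pull of 6.4 to 8.8 N. The neck's hold ended during the sixth twist.
- **Canister:** At those forces I estimate it rose about 3 mm, against the 8 mm limit. I did not measure its height directly, and the wrist readings have about 1 N of noise. No red band showed in the two pictures taken during the pull, and the canister was back down afterwards.
- **Placing:** The plug touched the dish floor with about 2 N before I opened the fingers. The last picture shows the stopper upright, near the dish centre, with the gripper well clear above it.
- **Jar, oil cup and tester:** They look unmoved in the last picture. The network's positions agree with the start to within 1 to 3 pixels.
- **Disagreements:** The camera views differed on the dish centre by about 7 mm, so I used the mean, which leaves plenty of room inside the dish. In the last picture the network did not report the dish, since the stopper stands in it, but it is plain to see.

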